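# Set a target cassette against the flip stop and bring up the ring light

### The arm

A 6-joint arm with a two-finger parallel gripper is mounted at the origin on the work surface. World frame = base frame: x ahead of the robot, y to its left, z up, the work surface at z = 0. Lengths are in m, angles in rad, forces in N, time in s.
With the tool pointing down it reaches from about 0.375 to 0.925 m from the base axis. Payload 5.7 kg.
Tool frame: the origin (TCP) lies between the finger pads; the fingertips stand 25 mm ahead of it and the grasp point (between the pads) lies 6 mm ahead of it; z points along the fingers, y is the line along which they close (so a half turn about z gives the same grasp; the last joint's range is limited). The gripper opens to 85 mm and grips with 20 to 120 N. Pads are 22 mm wide; open, the fingers measure 114 mm over their backs; the gripper's body (76 mm by 85 mm) begins 54 mm behind the grasp point. The pads swing forward as they close: fully open they stand 13 mm farther back than shut.
Start: joints at [-1.323, 0.359, 1.51, -0, 1.272, -0.115], TCP at [0.213, -0.561, 0.256] pointing down, gripper open.
Joint ranges: [-2.97, 2.97], [-1.01, 2.36], [0.21, 2.38], [-0.96, 4.11], [0.2, 2.71], [-2.98, 2.98]. Speed limits (rad/s): [2.39, 2.39, 3.14, 3.14, 3.14, 3.14].

### API

Orientations are given as a unit quaternion [w, x, y, z].
In Python, from plant import get_obs, snapshot, camera_info, close_job gives the robot as it stands. The module is installed in compiled form; this text tells all that it offers.
- The arm moves only by the tool servo_tool, never from a script. Its argument "series" is a list of rows, each a list of 7 numbers: the shift along the tool's x, y, z in m, then the turn, a rotation vector about the tool's x, y, z in rad, then the opening, from 0 (shut) to 1 (fully open). In form: [[dx, dy, dz, rx, ry, rz, gripper], ...]. A call has 1 to 20 rows; each row shifts and turns the commanded pose from where the row before left it, along the tool's axes as they then stand; what a row does not reach is not made up. A row lasts 1/8 s, in which the tool goes at most 62.5 mm and 10.7 degrees, less where a joint would pass 70% of its speed; a pose out of reach is approached as far as the arm can. A call with a gripper value outside its range is refused whole. The fingers move at their own pace and stop on an object; "force" is the grip in N (left out, the last holds). Time passes only in rows, so rows that do not move let the fingers close. It gives the time, the measured TCP pose, the force, the opening and the grip force at its end, in the units of the state.
- get_obs(): the state, without advancing time (a new reading comes with each control period).
- snapshot(name): name is "side" or "top" or "wrist"; returns the picture (400x640x3 uint8, blue, green, red); there is no depth.
- camera_info(name): a dict with "fx", "fy", "cx", "cy" (pixels), "k1" (the pictures are not rectified: a ray, as slopes to the right and down, at radius r is drawn at 1 + k1 r^2 times it, then the intrinsics apply), "eye" and "rotation" of the camera in the world; the wrist camera has in their place "tool_from_camera" (4x4, takes a point from camera to tool coordinates, whose origin is the TCP and whose axes are the flange's). Camera axes: x right, y down, z forward; pixel columns grow to the right and rows downward; lengths in m; the calibration is good to about 2 mm. A picture is of the moment at which its call begins: read the wrist's pose just before it. camera_info takes no time and is no camera call.
- close_job(): hands the job in; it is judged then, once.
The state is a dict: "clock": time; "joints": joint angles; "qd": joint speeds; "joint_torque": joint torques, N m; "tcp_pos": TCP position; "ee_rot": TCP orientation; "wrist_force": force on the tool from outside, world axes, zero at the start; "ft_torque": the same for the moment, N m; "grip_width": finger opening in m; "grasp_force": force on a finger pad.
Only numpy, scipy, OpenCV 4.12 (cv2) and the standard library are available. Lean on these libraries where they do the work, as an engineer would, in place of code of your own. Each camera call takes 0.05 s, during which the arm holds its last target. There are 200 camera calls.

### The job

Get the windowed target cassette ready under the inspection camera: flip the stop flag on the fence all the way down across the track, then push the cassette along the track until it sits hard against the flag. Also turn the small inner knob of the light controller until its line points at the long mark straight up the panel, without turning the wide outer ring under it. Keep the cassette down in its track, do not bump the camera or its stand, and leave the other things on the bench where they are.

Things in the scene. Friction and masses are not known exactly. Their poses are not given: they have to be found in the camera images.
- station: Fixed inspection station: aluminium base plate 110 x 380 mm, 10 mm thick; its top is the track floor. Origin: underside, on the track's centre line, mid-length; y runs along the track to the stop, x from near lip to fence, z up. Near lip: x -39 to -31 mm, 5 mm above the floor; fence: x 31 to 49 mm, 22 mm above it. The lowered flag's stopping face is at y = +130 mm.
- cassette: Target cassette, loose in the track's 62 mm channel: aluminium frame 60 mm wide (x), 100 mm long (y), 14 mm thick, 2 x 4 windows, about 0.13 kg; upright lug (26 x 8 mm, top 30 mm above the underside) at its tail end, y -50 to -42 mm. Origin: centre of its underside, axes like the station's. Starts 35 to 105 mm short of the stop; against the lowered flag its origin is at station y = +80 mm.
- flag (a joint): Stop flag's hinge, rad: 0 = fully down across the track on its end stop; grows as it flips up and back over the fence, to 2.3; starts at 1.7 to 2.2. Stiff (0.06 N m): stays at any angle. Aluminium plate 10 mm thick along the track; arm 20 mm high reaching 65 mm from the hinge to the near side when down, under its outer 50 mm a blade down to 4 mm above the floor.
- flag_tab (a point): Centre of the flag's finger tab: steel pin 10 mm in diameter, 30 mm long, parallel to the hinge, sticking out at the flag's free end on the side away from the camera. This point lies 57 mm from the hinge axis and 15 mm beyond the flag's outer face. With the flag down it is at station x = -14, y = +155, z = 60 mm.
- flag_hinge (a point): Point on the flag's hinge axis (parallel to the track), mid-thickness of the flag: station x = 43, y = 135, z = 60 mm. The two cheeks that carry the hinge stand on the fence from station y = 117 to 153 mm, up to z = 68 mm.
- camera: Fixed camera stand; origin and axes of station. Ring light 64 mm wide, underside 135 mm above the bench, centred at station x = 0, y = +60 mm; lens and 42 mm camera above it to 285 mm; boom to a 25 mm column at x = 130, y = 60 mm, 330 mm high. It overhangs the seated cassette's tail: what pushes there must lean back along the track 30 degrees or more.
- console: Fixed light controller: grey box 135 mm deep (x), 150 mm wide (y), 30 mm high in front, 124 mm at the back; its panel slopes 35 degrees from level and faces local -x, turned to the right and away from the robot. Origin: centre of its underside. On the panel two knobs share one axis square to it, ringed by short marks and one long mark straight up the slope.
- inner_knob (a joint): Small inner knob, rad: round, aluminium, 20 mm in diameter, standing 22 mm above the top of the outer ring, black line on its top face. Grows clockwise as seen facing the panel, 0 to 4.8; at 2.4 the line points straight up the slope at the long mark. Starts at 1.1 to 1.7; stays where left (0.02 N m).
- knob_top (a point): Centre of the inner knob's top face, on the common axis of the knobs; its z axis points out along that axis (35 degrees from vertical, leaning to the console's -x).
- outer_ring (a joint): Wide outer ring, rad: black, 50 mm in diameter, 12 mm high above the panel, clockwise positive, 0 to 4.8. Turns easily (0.03 N m), apart from the inner knob; to be left as found.
- ring_mark (a point): White mark on the outer ring's top face, 22 mm from the axis and 22 mm below the inner knob's top.
- tape: Bystander: roll of tape lying flat, 96 mm in diameter, 24 mm high, behind the fence. Origin: centre of its underside.
- tweezers: Bystander: steel tweezers 130 mm long, 5 mm high, in front of the track. Origin: near the middle, underside.
- pliers: Bystander: small pliers with red handles, 160 mm long, 12 mm high. Origin: at the pivot, underside.
- screwdriver: Bystander: screwdriver 160 mm long, beside the console. Origin: underside.
- bottle: Bystander: white plastic bottle, 56 mm in diameter, 130 mm high, behind the console. Origin: centre of its underside.
- parts_case: Bystander: flat parts case 90 x 140 x 31 mm with a clear lid. Origin: centre of its underside.
- blank_plate: Bystander: small solid aluminium plate 40 x 60 x 8 mm, no windows, on the bench, not in the track. Origin: centre of its underside.

How it is judged:
By the outcome, as a careful person would: the job done as asked, in the order asked, and still so for the second after the job is handed in, with the robot touching nothing.
It also fails if it takes over 64 s, if anything falls off the work surface, if the arm or the gripper's body presses on something with over 40 N, if the wrist force passes 120 N, or if a joint passes its speed limit or range.

## Working session

There is one attempt and no reset: what is moved stays moved. The work goes in short steps, Python scripts to look and compute and a tool call to move; the robot and the scene stay as the last step left them, time stands still between calls to the robot, and variables do not carry over. Pictures are saved under pics/ and viewed, at most 10 in all, crops included, and the job is handed in when it is done.

Besides the shell and the picture viewer there is one more tool, called after ">>>" as name(argument=value, ...), one argument or row to a line, values as JSON. servo_tool: Moves the arm, as the interface text tells. Its arguments: {"type":"object","properties":{"series":{"type":"array"},"force":{"type":"number"}},"required":["series"]}

```bash
mkdir -p pics; python3 - <<'E'
from plant import *
import cv2
for n in("top","side"):
    cv2.imwrite(f"pics/{n}0.png",snapshot(n)); print(n,camera_info(n))
print(camera_info("wrist")); print(get_obs())
E
```

```text
top {'fx': 458.85411026708283, 'fy': 458.85411026708283, 'cx': 320.54390004784636, 'cy': 196.28419811064944, 'k1': 0.012908460857393882, 'eye': array([0.40423144, 0.11688696, 1.29029195]), 'rotation': array([ 0.04070724, -0.70522779,  0.70652912, -0.04258274])}
side {'fx': 391.0126501066435, 'fy': 391.0126501066435, 'cx': 319.04438980085, 'cy': 201.12780172167933, 'k1': -0.024615287931703072, 'eye': array([0.33053443, 0.90172683, 0.66227162]), 'rotation': array([ 0.05846334, -0.11413474,  0.87697911, -0.46310144])}
{'fx': 357.5768829563118, 'fy': 357.5768829563118, 'cx': 315.6209037072099, 'cy': 197.25298337644378, 'k1': 0.020417785015538353, 'tool_from_camera': array([[ 1.14546025e-03, -9.46299186e-01, -3.23290176e-01,
         8.34742564e-02],
       [ 9.99999320e-01,  1.15487747e-03,  1.62701713e-04,
        -7.02567944e-06],
       [ 2.19396041e-04, -3.23290143e-01,  9.46299866e-01,
        -1.17898582e-01],
       [ 0.00000000e+00,  0.00000000e+00,  0.00000000e+00,
         1.00000000e+00]])}
{'clock': 0.1, 'joints': array([-1.32310368e+00,  3.59431856e-01,  1.51133167e+00, -1.88728409e-05,
        1.27249858e+00, -1.15107181e-01]), 'qd': array([-0.00120993, -0.0003541 , -0.00255784, -0.0011062 ,  0.00088284,
       -0.00050291]), 'joint_torque': array([ 6.87523370e-04, -5.28650987e+01, -2.79348314e+01, -8.46529792e-05,
        4.96035966e-03, -1.83460560e-05]), 'tcp_pos': array([ 0.21277712, -0.56039025,  0.25553543]), 'ee_rot': array([-8.32297651e-04,  9.83591258e-01,  1.80409367e-01, -6.42934788e-05]), 'wrist_force': array([ 0.41549211, -0.20338475,  0.07774516]), 'ft_torque': array([ 0.02762831, -0.01738643,  0.01429566]), 'grasp_force': 0.0, 'grip_width': 0.08548251788513303}
```

View pics/top0.png

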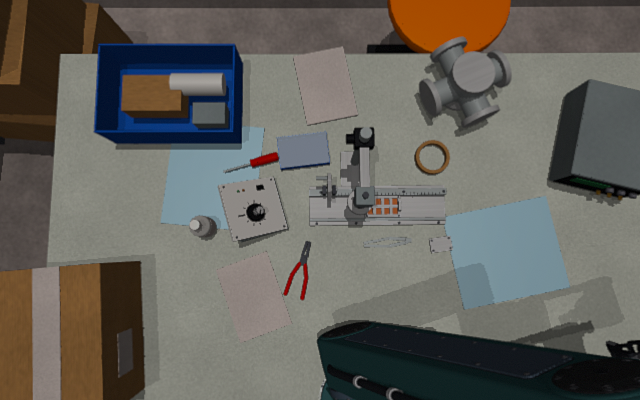

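View pics/side0.png

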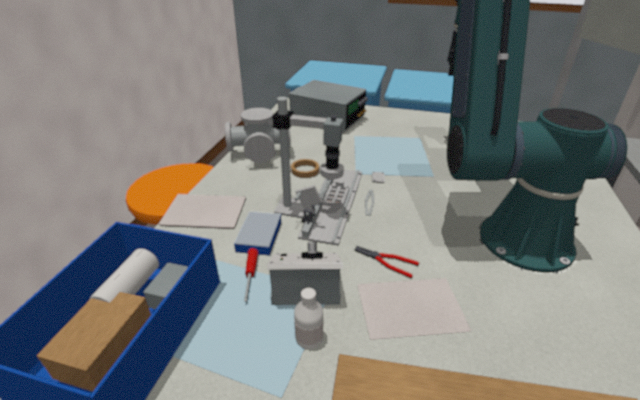

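The top view shows the station at about (377,206) with its track running left (world +y), the flag near (325,190), the cassette at (383,206), the console at (254,209) with its knobs at (257,212), and the tape at (432,157). The side view confirms this, and the console panel faces away from that camera. Next is an enlarged crop.

```bash
cat > h.py <<'E'
import numpy as np, cv2
from plant import *
from scipy.spatial.transform import Rotation as R
def quat(q): return R.from_quat([q[1],q[2],q[3],q[0]])
def cam(n,obs=None):
    c=camera_info(n)
    if n=="wrist":
        o=obs or get_obs(); T=c["tool_from_camera"]; Rt=quat(o["ee_rot"]).as_matrix()
        Rw=Rt@T[:3,:3]; e=o["tcp_pos"]+Rt@T[:3,3]
    else: Rw=quat(c["rotation"]).as_matrix(); e=np.array(c["eye"])
    K=np.array([[c["fx"],0,c["cx"]],[0,c["fy"],c["cy"]],[0,0,1]]); D=np.array([c["k1"],0,0,0])
    return K,D,Rw,e
def proj(C,P):
    K,D,Rw,e=C; Pc=(np.atleast_2d(P)-e)@Rw
    return cv2.projectPoints(Pc,np.zeros(3),np.zeros(3),K,D)[0][:,0]
def onz(C,uv,z):
    K,D,Rw,e=C
    s=cv2.undistortPoints(np.array(uv,float).reshape(-1,1,2),K,D)[:,0]
    d=np.c_[s,np.ones(len(s))]@Rw.T
    return e+d*((np.asarray(z)-e[2])/d[:,2])[:,None]
def crop(im,x,y,w,h,f,name): cv2.imwrite(name,cv2.resize(im[y:y+h,x:x+w],None,fx=f,fy=f,interpolation=cv2.INTER_CUBIC))
E
python3 - <<'E'
from h import *
im=cv2.imread("pics/top0.png"); crop(im,205,115,255,135,3.1,"pics/topc.png")
C=cam("top")
print(onz(C,[[309,190],[309,226],[446,190],[446,226],[257,212]],[.01]*4+[.1]).round(3))
E
```

```text
[[ 0.574  0.146  0.01 ]
 [ 0.472  0.146  0.01 ]
 [ 0.573 -0.24   0.01 ]
 [ 0.472 -0.236  0.01 ]
 [ 0.504  0.279  0.1  ]]
```

View pics/topc.png

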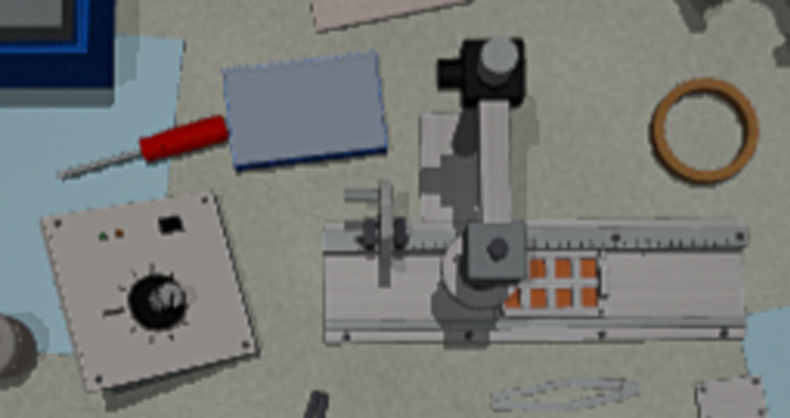

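The crop (scale 3.1) shows the flag standing upright at about (385,235) with its tab pin at (345–380,195). The console's long mark is at (113,312), left of the knob at (157,300), so up-slope is roughly world +y. Station yaw is near 0, with its centre near (0.523,-0.046). I'll move the wrist camera over it next.

```bash
cat >> h.py <<'E'
def plan(wps,o=None):
    """wps: list of (pos,Rmatrix,n). prints rows"""
    o=o or get_obs(); p=o["tcp_pos"]; r=quat(o["ee_rot"]).as_matrix(); rows=[]
    for P,T,n in wps:
        P=np.array(P); w=R.from_matrix(r.T@T).as_rotvec()/n; dp=(P-p)/n
        for i in range(n):
            rows.append(np.r_[(r.T@dp).round(4),w.round(4)]); r=r@R.from_rotvec(rows[-1][3:]).as_matrix()
        p=P
    out=[]
    for q in rows: print("["+",".join(f"{v:.4g}" for v in q)+",G],")
def tool(z,x):
    z=np.array(z,float); z/=np.linalg.norm(z); x=np.array(x,float); x-=z*(x@z); x/=np.linalg.norm(x)
    return np.c_[x,np.cross(z,x),z]
E
python3 - <<'E'
from h import *
T=tool([0,0,-1],[0,1,0]); Tm=tool([0,0,-1],[.6,.8,0])
plan([([.42,-.3,.36],Tm,9),([.43,.2,.36],T,10)])
E
```

```text
[0.0318,-0.0189,-0.0116,-0.0002,-0.0001,-0.0627,G],
[0.0329,-0.0169,-0.0116,-0.0002,-0.0001,-0.0627,G],
[0.0339,-0.0148,-0.0116,-0.0002,-0.0001,-0.0627,G],
[0.0348,-0.0126,-0.0116,-0.0002,-0.0001,-0.0627,G],
[0.0355,-0.0104,-0.0116,-0.0002,-0.0001,-0.0627,G],
[0.0361,-0.0082,-0.0116,-0.0002,-0.0001,-0.0627,G],
[0.0365,-0.0059,-0.0116,-0.0002,-0.0001,-0.0627,G],
[0.0368,-0.0036,-0.0116,-0.0002,-0.0001,-0.0627,G],
[0.037,-0.0013,-0.0116,-0.0002,-0.0001,-0.0627,G],
[0.0406,-0.0292,-0,0,0,-0.0644,G],
[0.0424,-0.0265,-0,0,0,-0.0644,G],
[0.044,-0.0238,-0,0,0,-0.0644,G],
[0.0454,-0.0209,-0,0,0,-0.0644,G],
[0.0467,-0.0179,-0,0,0,-0.0644,G],
[0.0478,-0.0149,-0,0,0,-0.0644,G],
[0.0486,-0.0118,-0,0,0,-0.0644,G],
[0.0493,-0.0086,-0,0,0,-0.0644,G],
[0.0497,-0.0054,-0,0,0,-0.0644,G],
[0.05,-0.0022,-0,0,0,-0.0644,G],
```

>>> servo_tool(
  series=[
    [0.032, -0.019, -0.0116, 0, 0, -0.063, 0],
    [0.033, -0.017, -0.0116, 0, 0, -0.063, 0],
    [0.034, -0.015, -0.0116, 0, 0, -0.063, 0],
    [0.035, -0.0125, -0.0116, 0, 0, -0.063, 0],
    [0.0355, -0.0105, -0.0116, 0, 0, -0.063, 0],
    [0.036, -0.008, -0.0116, 0, 0, -0.063, 0],
    [0.0365, -0.006, -0.0116, 0, 0, -0.063, 0],
    [0.037, -0.0035, -0.0116, 0, 0, -0.063, 0],
    [0.037, -0.0015, -0.0116, 0, 0, -0.063, 0],
    [0.0405, -0.029, 0, 0, 0, -0.0644, 0],
    [0.0425, -0.0265, 0, 0, 0, -0.0644, 0],
    [0.044, -0.024, 0, 0, 0, -0.0644, 0],
    [0.0455, -0.021, 0, 0, 0, -0.0644, 0],
    [0.0465, -0.018, 0, 0, 0, -0.0644, 0],
    [0.048, -0.015, 0, 0, 0, -0.0644, 0],
    [0.0485, -0.012, 0, 0, 0, -0.0644, 0],
    [0.0495, -0.0085, 0, 0, 0, -0.0644, 0],
    [0.05, -0.0055, 0, 0, 0, -0.0644, 0],
    [0.05, -0.002, 0, 0, 0, -0.0644, 0],
    [0, 0, 0, 0, 0, 0, 0],
  ],
)

```text
clock: 2.6
tcp_pos: [0.428, 0.2042, 0.3603]
ee_rot: [-0.001, 0.704, 0.71, 0.0]
wrist_force: [-0.1, -0.8, -0.2]
grip_width: 0.0
grasp_force: 0.0
```

```bash
python3 - <<'E'
from h import *
import pickle
o=get_obs(); im=snapshot("wrist"); cv2.imwrite("pics/w1.png",im); pickle.dump(o,open("w1.pkl","wb"))
cv2.imwrite("pics/w1b.png",cv2.resize(im,None,fx=1.25,fy=1.25,interpolation=cv2.INTER_CUBIC))
print({k:np.round(o[k],3) for k in("clock","joints","tcp_pos","ee_rot","wrist_force","grip_width")})
E
```

```text
{'clock': np.float64(2.6), 'joints': array([2.990e-01, 8.800e-02, 1.612e+00, 1.000e-03, 1.442e+00, 2.900e-01]), 'tcp_pos': array([0.428, 0.204, 0.36 ]), 'ee_rot': array([-0.001,  0.704,  0.71 ,  0.   ]), 'wrist_force': array([-0.071, -0.788, -0.153]), 'grip_width': np.float64(0.0)}
```

View pics/w1b.png

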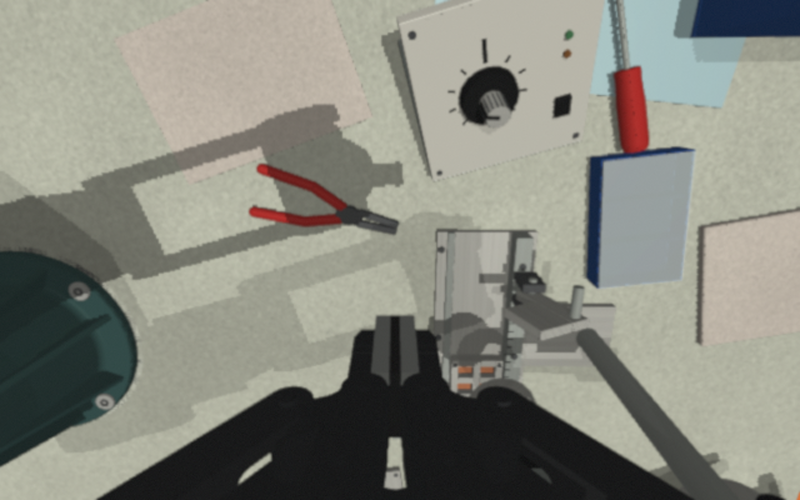

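The wrist view (1.25x) shows the plate's stop end with corners at (437,231) and (536,233). The tab pin stands at (577,288–318), the knob top is at about (492,115) and the long mark at (485,50). I'll enlarge it for measurement.

```bash
python3 - <<'E'
from h import *
im=cv2.imread("pics/w1.png")
a=im[175:325,345:475]; b=im[0:150,370:440]
cv2.imwrite("pics/w1c.png",cv2.resize(np.hstack([a,b]),None,fx=4,fy=4,interpolation=cv2.INTER_CUBIC))
E
```

```text
(no output)
```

View pics/w1c.png

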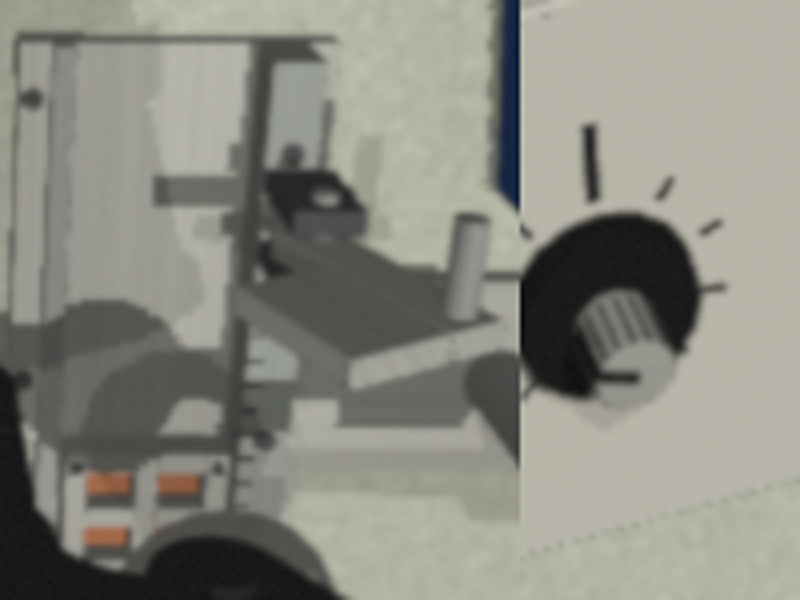

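The crop gives the plate corners at (18,38) and (338,40), the pin's tip at (471,218) and its root at (463,318), and the knob's line pointing left. I'll fit the station pose and flag angle from these.

```bash
python3 - <<'E'
from h import *
import pickle
from scipy.optimize import least_squares
o=pickle.load(open("w1.pkl","rb")); W=cam("wrist",o); T=cam("top")
mm=1e-3*np.array
print("wrist corners",onz(W,[[349.5,184.5],[429.5,185]],[.01,.01]).round(4))
print("top corners",onz(T,[[309.5,226.3],[445.3,224.7]],[.01,.01]).round(4))
def st(p,x):
    c,s=np.cos(x[2]),np.sin(x[2]); p=np.atleast_2d(p); return np.c_[x[0]+c*p[:,0]-s*p[:,1],x[1]+s*p[:,0]+c*p[:,1],p[:,2]]
def pin(th,y): return [43-57*np.cos(th),y,60+57*np.sin(th)]
wp=np.array([[349.5,184.5],[429.5,185],[462.75,230],[460.7,254.8]])
tp=np.array([[309.5,226.3],[445.3,224.7]])
def f(x):
    A=np.array([[-55,190,10],[55,190,10],pin(x[3],170),pin(x[3],140)])*1e-3
    B=np.array([[-55,190,10],[-55,-190,10]])*1e-3
    return np.r_[(proj(W,st(A,x))-wp).ravel(),(proj(T,st(B,x))-tp).ravel()]
s=least_squares(f,[.523,-.046,0,2.]); print(s.x.round(4),s.fun.reshape(-1,2).round(1))
x=s.x
print("pin",st(np.array(pin(x[3],155))*1e-3,x),"cass tail?",)
# cassette end edge front top corners in wrist crop (62,440),(232,440)
for uv in ([345+62/4,175+440/4],[345+228/4,175+438/4]):
    P=onz(W,[uv],[.024])[0]; c,s_=np.cos(x[2]),np.sin(x[2]); d=P[:2]-x[:2]; print("cass front st",[c*d[0]+s_*d[1],-s_*d[0]+c*d[1]])
E
```

```text
Traceback (most recent call last):
TypeError: unsupported operand type(s) for *: 'float' and 'builtin_function_or_method'
```

```bash
cat > st.py <<'E'
from h import *
def st(p,x):
    c,s=np.cos(x[2]),np.sin(x[2]); p=np.atleast_2d(p)*1e-3; return np.c_[x[0]+c*p[:,0]-s*p[:,1],x[1]+s*p[:,0]+c*p[:,1],p[:,2]]
def inv(P,x):
    c,s=np.cos(x[2]),np.sin(x[2]); d=np.array(P)[:2]-x[:2]; return np.round([1e3*(c*d[0]+s*d[1]),1e3*(-s*d[0]+c*d[1])],1)
def pin(th,y): return [43-57*np.cos(th),y,60+57*np.sin(th)]
E
python3 - <<'E'
from st import *
import pickle
from scipy.optimize import least_squares
o=pickle.load(open("w1.pkl","rb")); W=cam("wrist",o); T=cam("top")
print("wrist corners",onz(W,[[349.5,184.5],[429.5,185]],[.01,.01]).round(4))
print("top corners",onz(T,[[309.5,226.3],[445.3,224.7]],[.01,.01]).round(4))
wp=np.array([[349.5,184.5],[429.5,185],[462.75,230],[460.7,254.8]])
tp=np.array([[309.5,226.3],[445.3,224.7]])
def f(x):
    A=[[-55,190,10],[55,190,10],pin(x[3],170),pin(x[3],140)]
    B=[[-55,190,10],[-55,-190,10]]
    return np.r_[(proj(W,st(A,x))-wp).ravel(),(proj(T,st(B,x))-tp).ravel()]
s=least_squares(f,[.523,-.046,0,2.]); x=s.x; print(x.round(4),s.fun.reshape(-1,2).round(1))
print("pin",st(pin(x[3],155),x))
for uv in ([345+62/4,175+440/4],[345+228/4,175+438/4]): print("cass front st",inv(onz(W,[uv],[.024])[0],x))
E
```

```text
wrist corners [[0.4747 0.1469 0.01  ]
 [0.5838 0.1472 0.01  ]]
top corners [[ 0.4716  0.1443  0.01  ]
 [ 0.4754 -0.2344  0.01  ]]
[ 0.5298 -0.0438  0.0037  1.9372] [[-0.5  0.6]
 [ 0.2  0.5]
 [ 0.7 -0.1]
 [-0.9 -0.6]
 [-0.6 -0.9]
 [-0.1 -0. ]]
pin [[0.59266366 0.11146753 0.11321687]]
cass front st [-34.2  41.9]
cass front st [26.2 43.2]
```

The fit gives station origin (0.5298,-0.0438), yaw 0.004, flag angle 1.94 and a cassette about 88 mm short of the stop. I'll check the arm's lateral layout against the camera stand before descending.

```bash
python3 - <<'E'
from h import *
a=snapshot("top"); b=snapshot("side")
cv2.imwrite("pics/ts1.png",np.vstack([a[60:360,150:],cv2.resize(b,(490,306))]))
E
```

```text
(no output)
```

View pics/ts1.png

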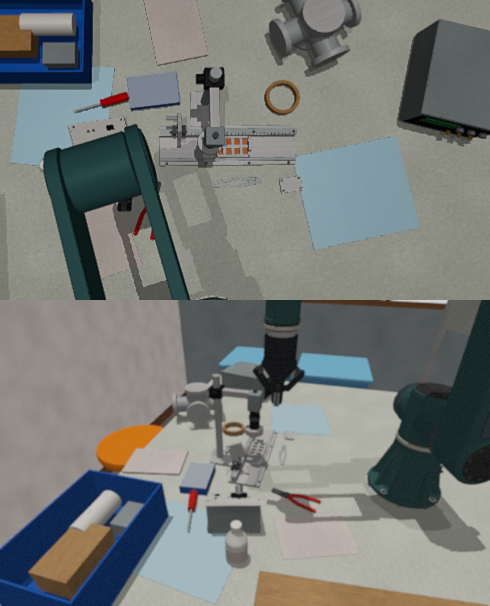

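The forearm is well above and left of the camera, and only the slim wrist column comes down vertically, so descending beside the flag is safe. I'll go down behind the pin and push it over.

>>> servo_tool(
  series=[
    [0, 0.0485, 0, 0, 0, 0, 0],
    [0, 0.0485, 0, 0, 0, 0, 0],
    [0, 0.0485, 0, 0, 0, 0, 0],
    [0, 0.0485, 0, 0, 0, 0, 0],
    [-0.0164, 0, 0.049, 0, 0, 0, 0],
    [-0.0164, 0, 0.049, 0, 0, 0, 0],
    [-0.0164, 0, 0.049, 0, 0, 0, 0],
    [-0.0164, 0, 0.049, 0, 0, 0, 0],
    [-0.0164, 0, 0.049, 0, 0, 0, 0],
    [0, 0, 0, 0, 0, 0, 0],
  ],
)

```text
clock: 4.0
tcp_pos: [0.6193, 0.1169, 0.1121]
ee_rot: [-0.003, 0.707, 0.707, -0.004]
wrist_force: [-0.7, -0.2, 0.3]
grip_width: -0.0001
grasp_force: 0.0
```

>>> servo_tool(
  series=[
    [0, -0.007, 0, 0, 0, 0, 0],
    [0, -0.007, 0, 0, 0, 0, 0],
    [0, -0.007, 0, 0, 0, 0, 0],
    [0, -0.007, 0, 0, 0, 0, 0],
    [0, -0.007, 0, 0, 0, 0, 0],
    [0, 0, 0, 0, 0, 0, 0],
  ],
)

```text
clock: 4.75
tcp_pos: [0.5864, 0.12, 0.1156]
ee_rot: [-0.001, 0.706, 0.708, -0.001]
wrist_force: [0.6, 0.7, -0.1]
grip_width: 0.0001
grasp_force: 0.0
```

>>> servo_tool(
  series=[
    [0, -0.006, 0, 0, 0, 0, 0],
    [0, -0.006, 0, 0, 0, 0, 0],
    [0, -0.006, 0, 0, 0, 0, 0],
    [0, -0.006, 0, 0, 0, 0, 0],
    [0, -0.006, 0, 0, 0, 0, 0],
    [0, 0, 0, 0, 0, 0, 0],
  ],
)

```text
clock: 5.5
tcp_pos: [0.5568, 0.1198, 0.1157]
ee_rot: [-0.0, 0.706, 0.708, -0.0]
wrist_force: [-0.4, -0.2, 0.3]
grip_width: -0.0003
grasp_force: 0.0
```

```bash
python3 - <<'E'
from h import *
o=get_obs(); a=snapshot("wrist"); cv2.imwrite("pics/w2.png",a)
T=snapshot("top"); c=cv2.resize(T[150:240,280:400],(480,360),interpolation=cv2.INTER_CUBIC)
b=a[:, 200:500]; cv2.imwrite("pics/w2b.png",np.hstack([b,np.vstack([c,np.zeros((40,480,3),np.uint8)])]))
print(o["tcp_pos"],o["wrist_force"])
E
```

```text
[0.55683085 0.11981393 0.1156507 ] [-0.38447723 -0.24696586  0.33201933]
```

View pics/w2b.png

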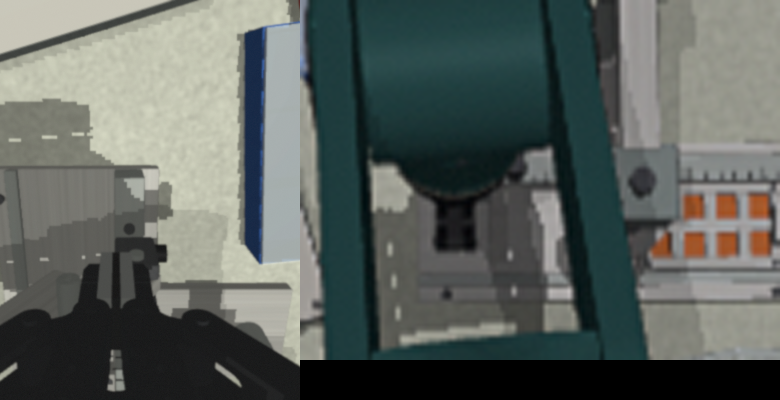

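```bash
python3 - <<'E'
from st import *
x=np.array([.5298,-.0438,.0037]); W=cam("wrist")
for th in (1.94,1.5,1.2,1.0,.8,.6): print(th,(proj(W,st([pin(th,170),pin(th,140)],x))-[200,0]).round(0).tolist())
a=cv2.imread("pics/w2.png"); crop(a,230,180,180,140,4,"pics/w2c.png")
E
```

```text
1.94 [[206.0, 285.0], [200.0, 348.0]]
1.5 [[143.0, 290.0], [142.0, 354.0]]
1.2 [[100.0, 284.0], [101.0, 348.0]]
1.0 [[75.0, 277.0], [78.0, 339.0]]
0.8 [[56.0, 268.0], [59.0, 328.0]]
0.6 [[42.0, 258.0], [46.0, 315.0]]
```

View pics/w2c.png

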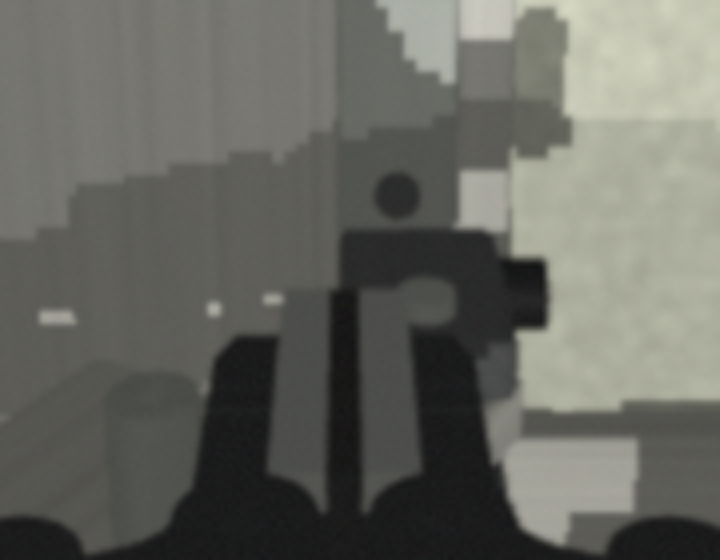

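The pin's tip is at crop (155,385), which puts the flag at about θ≈0.95, just left of the fingers. Next I lift over it and press it down from above.

>>> servo_tool(
  series=[
    [0, 0.008, 0, 0, 0, 0, 0],
    [0, 0, -0.018, 0, 0, 0, 0],
    [0, 0, -0.018, 0, 0, 0, 0],
    [0, -0.029, 0, 0, 0, 0, 0],
    [0, 0, 0.0087, 0, 0, 0, 0],
    [0, -0.0035, 0.0087, 0, 0, 0, 0],
    [0, -0.0035, 0.0087, 0, 0, 0, 0],
    [0, -0.004, 0.0087, 0, 0, 0, 0],
    [0, -0.0018, 0.0054, 0, 0, 0, 0],
    [0, -0.0018, 0.0054, 0, 0, 0, 0],
    [0, -0.0018, 0.0054, 0, 0, 0, 0],
    [0, -0.0018, 0.0054, 0, 0, 0, 0],
    [0, -0.0018, 0.004, 0, 0, 0, 0],
    [0, 0, 0, 0, 0, 0, 0],
  ],
)

```text
clock: 7.35
tcp_pos: [0.516, 0.1197, 0.0909]
ee_rot: [-0.001, 0.706, 0.708, -0.001]
wrist_force: [0.1, 0.3, 0.1]
grip_width: 0.0001
grasp_force: 0.0
```

>>> servo_tool(
  series=[
    [0, 0, 0.002, 0, 0, 0, 0],
    [0, 0, 0.001, 0, 0, 0, 0],
  ],
)

```text
clock: 7.6
tcp_pos: [0.5166, 0.1198, 0.0893]
ee_rot: [-0.0, 0.706, 0.708, -0.0]
wrist_force: [-4.3, -0.4, 18.8]
grip_width: 0.0002
grasp_force: 8.9
```

The flag is on its stop, with 18.8 N reached while pressing down. Next I retreat up and around the camera to stand behind the cassette, leaning 35°.

```bash
python3 - <<'E'
from h import *
o=get_obs(); p=o["tcp_pos"]; D=tool([0,0,-1],[0,1,0]); D2=tool([0,0,-1],[-1,0,0]); L=tool([0,.574,-.819],[-1,0,0])
plan([(p+[0,0,.28],D,6),([.42,.05,.37],D,3)]); print()
M=D@R.from_rotvec([0,0,-.785]).as_matrix()
plan([([.42,.05,.37],D,1),([.43,-.19,.35],D2,9),([.53,-.2,.2],L,6),([.53,-.145,.06],L,4)],dict(tcp_pos=np.array([.42,.05,.37]),ee_rot=[0,.7071,.7071,0]))
E
```

```text
[0,-0,-0.0467,-0,-0,0.0005,G],
[0,-0,-0.0467,-0,-0,0.0005,G],
[0,-0,-0.0467,-0,-0,0.0005,G],
[0,-0,-0.0467,-0,-0,0.0005,G],
[0,-0,-0.0467,-0,-0,0.0005,G],
[0,-0,-0.0467,-0,-0,0.0005,G],
[-0.0233,-0.0322,-0.0002,-0.0001,-0.0001,0,G],
[-0.0233,-0.0322,-0.0002,-0.0001,-0.0001,0,G],
[-0.0233,-0.0322,-0.0002,-0.0001,-0.0001,0,G],

[0,0,0,0,0,0,G],
[-0.0267,0.0011,0.0022,-0,-0,-0.1745,G],
[-0.0265,-0.0035,0.0022,-0,-0,-0.1745,G],
[-0.0254,-0.0081,0.0022,-0,-0,-0.1745,G],
[-0.0237,-0.0124,0.0022,-0,-0,-0.1745,G],
[-0.0211,-0.0163,0.0022,-0,-0,-0.1745,G],
[-0.018,-0.0197,0.0022,-0,-0,-0.1745,G],
[-0.0143,-0.0225,0.0022,-0,-0,-0.1745,G],
[-0.0102,-0.0247,0.0022,-0,-0,-0.1745,G],
[-0.0057,-0.0261,0.0022,-0,-0,-0.1745,G],
[-0.0167,-0.0017,0.025,-0.1019,0,-0,G],
[-0.0167,-0.0042,0.0247,-0.1019,0,-0,G],
[-0.0167,-0.0067,0.0241,-0.1019,0,-0,G],
[-0.0167,-0.0091,0.0233,-0.1019,0,-0,G],
[-0.0167,-0.0114,0.0223,-0.1019,0,-0,G],
[-0.0167,-0.0136,0.021,-0.1019,0,-0,G],
[0,-0.0088,0.0366,0,0,-0.0001,G],
[0,-0.0088,0.0366,0,0,-0.0001,G],
[0,-0.0088,0.0366,0,0,-0.0001,G],
[0,-0.0088,0.0366,0,0,-0.0001,G],
```

>>> servo_tool(
  series=[
    [0, 0, -0.047, 0, 0, 0, 0],
    [0, 0, -0.047, 0, 0, 0, 0],
    [0, 0, -0.047, 0, 0, 0, 0],
    [0, 0, -0.047, 0, 0, 0, 0],
    [0, 0, -0.047, 0, 0, 0, 0],
    [0, 0, -0.047, 0, 0, 0, 0],
    [-0.023, -0.032, 0, 0, 0, 0, 0],
    [-0.023, -0.032, 0, 0, 0, 0, 0],
    [-0.023, -0.032, 0, 0, 0, 0, 0],
    [-0.0267, 0.001, 0.002, 0, 0, -0.1745, 0],
    [-0.0265, -0.0035, 0.002, 0, 0, -0.1745, 0],
    [-0.0255, -0.008, 0.002, 0, 0, -0.1745, 0],
    [-0.0237, -0.0125, 0.002, 0, 0, -0.1745, 0],
    [-0.021, -0.0163, 0.002, 0, 0, -0.1745, 0],
    [-0.018, -0.0197, 0.002, 0, 0, -0.1745, 0],
    [-0.0143, -0.0225, 0.002, 0, 0, -0.1745, 0],
    [-0.0102, -0.0247, 0.002, 0, 0, -0.1745, 0],
    [-0.0057, -0.026, 0.002, 0, 0, -0.1745, 0],
    [0, 0, 0, 0, 0, 0, 0],
  ],
)

```text
clock: 9.98
tcp_pos: [0.4314, -0.1909, 0.352]
ee_rot: [-0.0, -0.0, 1.0, 0.0]
wrist_force: [0.6, 0.0, 0.1]
grip_width: 0.0001
grasp_force: 0.0
```

>>> servo_tool(
  series=[
    [-0.0167, -0.0017, 0.025, -0.102, 0, 0, 0],
    [-0.0167, -0.004, 0.0247, -0.102, 0, 0, 0],
    [-0.0167, -0.0067, 0.024, -0.102, 0, 0, 0],
    [-0.0167, -0.009, 0.0233, -0.102, 0, 0, 0],
    [-0.0167, -0.0115, 0.0223, -0.102, 0, 0, 0],
    [-0.0167, -0.0136, 0.021, -0.102, 0, 0, 0],
    [0, 0, 0, 0, 0, 0, 0],
  ],
)

```text
clock: 10.85
tcp_pos: [0.5313, -0.1987, 0.1994]
ee_rot: [-0.003, 0.001, 0.953, 0.303]
wrist_force: [0.6, 0.9, 0.2]
grip_width: -0.0003
grasp_force: 0.0
```

```bash
python3 - <<'E'
from h import *
o=get_obs(); a=snapshot("wrist"); cv2.imwrite("pics/w3.png",a)
T=snapshot("top"); cv2.imwrite("pics/t3.png",T)
print(o["tcp_pos"].round(4),quat(o["ee_rot"]).as_matrix().round(3),o["joints"].round(2))
L=tool([0,.574,-.819],[-1,0,0]); plan([([.53,-.145,.046],L,4)])
E
```

```text
[ 0.5313 -0.1987  0.1994] [[-1.     0.004 -0.005]
 [-0.     0.816  0.578]
 [ 0.006  0.578 -0.816]] [-0.75  0.57  1.48  0.43  1.55 -2.43]
[0.0003,-0.0116,0.0397,0.0002,-0.0007,0.0001,G],
[0.0003,-0.0116,0.0397,0.0002,-0.0007,0.0001,G],
[0.0003,-0.0116,0.0397,0.0002,-0.0007,0.0001,G],
[0.0003,-0.0116,0.0397,0.0002,-0.0007,0.0001,G],
```

View pics/w3.png

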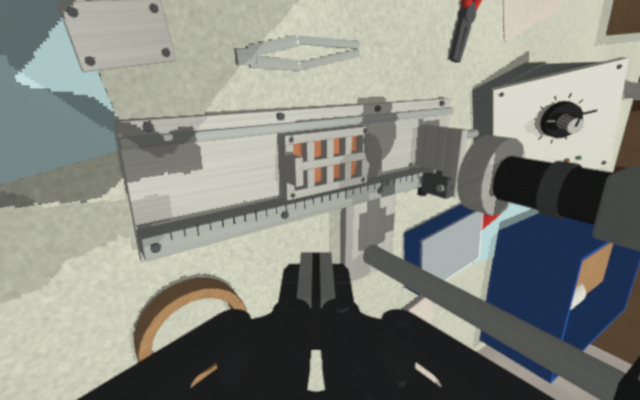

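The wrist view shows the flag down across the track at about (437,155), the cassette from (283,165) to (367,155), and plate corners at (117,122), (143,261) and (450,98). I'll check the station pose and cassette tail from these.

```bash
python3 - <<'E'
from st import *
x=np.array([.5298,-.0438,.0037]); W=cam("wrist")
for uv in [[117,122],[143,261],[450,98]]: print("plate",inv(onz(W,[uv],[.01])[0],x))
for uv in [[284,135],[291,200]]: print("tail",inv(onz(W,[uv],[.022])[0],x))
E
```

```text
plate [ -50.9 -188.8]
plate [  58.9 -188. ]
plate [-54.2 190.4]
tail [-32.  -61.6]
tail [ 30.3 -56. ]
```

>>> servo_tool(
  series=[
    [0, -0.0116, 0.0395, 0, 0, 0, 0],
    [0, -0.0116, 0.0395, 0, 0, 0, 0],
    [0, -0.0116, 0.0395, 0, 0, 0, 0],
    [0, -0.0116, 0.0395, 0, 0, 0, 0],
    [0, 0, 0, 0, 0, 0, 0],
  ],
)

```text
clock: 11.58
tcp_pos: [0.5303, -0.144, 0.047]
ee_rot: [-0.002, -0.002, 0.953, 0.302]
wrist_force: [-0.0, 0.3, 0.3]
grip_width: 0.0008
grasp_force: 0.0
```

>>> servo_tool(
  series=[
    [-0.002, 0.0049, 0.00347, 0, 0, 0, 0],
    [0, 0.0049, 0.00347, 0, 0, 0, 0],
    [0, 0.0049, 0.00347, 0, 0, 0, 0],
    [0, 0.0049, 0.00347, 0, 0, 0, 0],
    [0, 0.0049, 0.00347, 0, 0, 0, 0],
    [0, 0.0049, 0.00347, 0, 0, 0, 0],
    [0, 0.0049, 0.00347, 0, 0, 0, 0],
    [0, 0.0049, 0.00347, 0, 0, 0, 0],
    [0, 0.0049, 0.00347, 0, 0, 0, 0],
    [0, 0.0049, 0.00347, 0, 0, 0, 0],
    [0, 0.0049, 0.00347, 0, 0, 0, 0],
    [0, 0.0049, 0.00347, 0, 0, 0, 0],
    [0, 0.0049, 0.00347, 0, 0, 0, 0],
    [0, 0.0049, 0.00347, 0, 0, 0, 0],
    [0, 0.0049, 0.00347, 0, 0, 0, 0],
    [0, 0, 0, 0, 0, 0, 0],
  ],
)

```text
clock: 13.58
tcp_pos: [0.5329, -0.0553, 0.0461]
ee_rot: [-0.001, -0.001, 0.953, 0.302]
wrist_force: [0.9, 0.1, 0.2]
grip_width: 0.0001
grasp_force: 0.0
```

>>> servo_tool(
  series=[
    [0, 0.0025, 0.00175, 0, 0, 0, 0],
    [0, 0.0025, 0.00175, 0, 0, 0, 0],
    [0, 0.0025, 0.00175, 0, 0, 0, 0],
  ],
)

```text
clock: 13.95
tcp_pos: [0.5333, -0.0469, 0.0461]
ee_rot: [-0.0, -0.001, 0.954, 0.301]
wrist_force: [0.3, -0.8, -0.1]
grip_width: 0.0
grasp_force: 0.5
```

>>> servo_tool(
  series=[
    [0, 0.0025, 0.00175, 0, 0, 0, 0],
    [0, 0.0016, 0.0012, 0, 0, 0, 0],
    [0, 0.0016, 0.0012, 0, 0, 0, 0],
  ],
)

```text
clock: 14.32
tcp_pos: [0.5334, -0.0399, 0.0461]
ee_rot: [-0.0, -0.001, 0.954, 0.301]
wrist_force: [-0.8, -1.6, -0.4]
grip_width: -0.0003
grasp_force: 0.6
```

>>> servo_tool(
  series=[
    [0, 0.0008, 0.0006, 0, 0, 0, 0],
    [0, 0.0008, 0.0006, 0, 0, 0, 0],
  ],
)

```text
clock: 14.58
tcp_pos: [0.5334, -0.0381, 0.0461]
ee_rot: [-0.0, -0.001, 0.954, 0.301]
wrist_force: [0.0, -2.3, 0.4]
grip_width: 0.0001
grasp_force: 0.7
```

>>> servo_tool(
  series=[
    [0, 0.0008, 0.0006, 0, 0, 0, 0],
    [0, 0.0008, 0.0006, 0, 0, 0, 0],
  ],
)

```text
clock: 14.82
tcp_pos: [0.5335, -0.0361, 0.046]
ee_rot: [-0.0, -0.001, 0.954, 0.301]
wrist_force: [0.2, -1.2, 1.6]
grip_width: -0.0001
grasp_force: 0.9
```

>>> servo_tool(
  series=[
    [0, 0.0008, 0.0006, 0, 0, 0, 0],
  ],
)

```text
clock: 14.95
tcp_pos: [0.5335, -0.035, 0.046]
ee_rot: [-0.0, -0.001, 0.954, 0.301]
wrist_force: [0.4, -1.6, 1.9]
grip_width: -0.0002
grasp_force: 1.0
```

>>> servo_tool(
  series=[
    [0, 0.0008, 0.0006, 0, 0, 0, 0],
  ],
)

```text
clock: 15.08
tcp_pos: [0.5335, -0.034, 0.0459]
ee_rot: [-0.0, -0.001, 0.954, 0.301]
wrist_force: [0.7, -2.8, 2.8]
grip_width: -0.0
grasp_force: 1.0
```

>>> servo_tool(
  series=[
    [0, 0.0008, 0.0006, 0, 0, 0, 0],
  ],
)

```text
clock: 15.2
tcp_pos: [0.5335, -0.0336, 0.0459]
ee_rot: [-0.0, -0.001, 0.954, 0.301]
wrist_force: [-1.7, -7.2, 4.7]
grip_width: 0.0
grasp_force: 3.7
```

>>> servo_tool(
  series=[
    [0, 0.0008, 0.0006, 0, 0, 0, 0],
  ],
)

```text
clock: 15.32
tcp_pos: [0.5336, -0.0334, 0.0459]
ee_rot: [0.0, -0.002, 0.954, 0.3]
wrist_force: [-3.0, -11.7, 7.9]
grip_width: 0.0004
grasp_force: 5.6
```

>>> servo_tool(
  series=[
    [0, 0.0008, 0.0006, 0, 0, 0, 0],
  ],
)

```text
clock: 15.45
tcp_pos: [0.5337, -0.0332, 0.0459]
ee_rot: [0.0, -0.002, 0.954, 0.299]
wrist_force: [-4.8, -14.6, 9.6]
grip_width: 0.0003
grasp_force: 7.5
```

The push stopped hard against the flag at TCP y≈-0.0335, reaching 14.6 N. I'll back off, rise to the viewing pose and take a picture for checking. I'll also estimate the console pose from the existing pictures.

>>> servo_tool(
  series=[
    [0, -0.0025, -0.0018, 0, 0, 0, 0],
    [0, -0.016, -0.0113, 0, 0, 0, 0],
    [0, -0.033, -0.0235, 0, 0, 0, 0],
    [0, -0.033, -0.0235, 0, 0, 0, 0],
    [0, -0.033, -0.0235, 0, 0, 0, 0],
    [0, 0.023, -0.033, 0, 0, 0, 0],
    [0, 0.023, -0.033, 0, 0, 0, 0],
    [0, 0.023, -0.033, 0, 0, 0, 0],
    [0, 0.023, -0.033, 0, 0, 0, 0],
    [0, 0, 0, 0, 0, 0, 0],
  ],
)

```text
clock: 16.7
tcp_pos: [0.5349, -0.1775, 0.2102]
ee_rot: [0.002, -0.002, 0.954, 0.3]
wrist_force: [-0.1, -0.7, 0.6]
grip_width: 0.0001
grasp_force: 0.0
```

```bash
python3 - <<'E'
from st import *
import pickle
from scipy.optimize import least_squares
o=get_obs(); cv2.imwrite("pics/w4.png",snapshot("wrist")); pickle.dump(o,open("w4.pkl","wb")); cv2.imwrite("pics/s4.png",snapshot("side"))
print(o["tcp_pos"].round(4),o["joints"].round(2),o["clock"])
T=cam("top"); W1=cam("wrist",pickle.load(open("w1.pkl","rb")))
c=np.array([[40,218],[90,392],[257,352],[213,192]])/3.1+[205,115]   # back/+?,...
def cs(p,x): return st(p,x)
loc=np.array([[67.5,-75,124],[67.5,75,124],[-67.5,75,30],[-67.5,-75,30]])
f=lambda x:(proj(T,cs(loc,x))-c).ravel()
s=least_squares(f,[.5,.28,1.8]); print(s.x.round(4),s.fun.reshape(-1,2).round(1)); x=s.x
ax=np.array([-np.sin(np.radians(35))*np.cos(x[2]),-np.sin(np.radians(35))*np.sin(x[2]),np.cos(np.radians(35))]); print("axis",ax.round(3))
k=lambda P:np.r_[(proj(W1,P)-[399.5,94.3])[0],(proj(T,P)-[259.8,208.5])[0]*.5]
q=least_squares(k,[.5,.28,.12]); print("knob",q.x.round(4),q.fun.round(1))
d=q.x[:2]-x[:2]; print("knob local",np.cos(x[2])*d[0]+np.sin(x[2])*d[1],-np.sin(x[2])*d[0]+np.cos(x[2])*d[1])
E
```

```text
[ 0.5349 -0.1775  0.2102] [-0.72  0.54  1.5   0.45  1.54 -2.41] 16.7
[0.5178 0.289  1.8521] [[ 0.8 -0. ]
 [-0.2  0.3]
 [-0.1  0. ]
 [-0.6 -0.3]]
axis [ 0.159 -0.551  0.819]
knob [0.5117 0.2701 0.1048] [ 0.  -0.   0.2  0.3]
knob local -0.016439122038028803 0.011147236899059165
```

```bash
python3 - <<'E'
from h import *
L=quat(get_obs()["ee_rot"]).as_matrix(); a=np.array([.159,-.551,.819]); K=tool(-a,[-.961,-.278,0]); np.save("K.npy",K)
plan([([.43,-.18,.37],L,5),([.43,.14,.37],L,7)]); print(); 
plan([([.531,.204,.204],K,6)],dict(tcp_pos=np.array([.43,.14,.37]),ee_rot=get_obs()["ee_rot"]))
E
```

```text
[0.0207,0.0181,-0.027,0,0,0,G],
[0.0207,0.0181,-0.027,0,0,0,G],
[0.0207,0.0181,-0.027,0,0,0,G],
[0.0207,0.0181,-0.027,0,0,0,G],
[0.0207,0.0181,-0.027,0,0,0,G],
[-0.0001,0.0374,0.0262,0,0,0,G],
[-0.0001,0.0374,0.0262,0,0,0,G],
[-0.0001,0.0374,0.0262,0,0,0,G],
[-0.0001,0.0374,0.0262,0,0,0,G],
[-0.0001,0.0374,0.0262,0,0,0,G],
[-0.0001,0.0374,0.0262,0,0,0,G],
[-0.0001,0.0374,0.0262,0,0,0,G],

[-0.0169,-0.0072,0.0288,0.0001,0.0266,-0.0381,G],
[-0.0173,-0.0078,0.0283,0.0001,0.0266,-0.0381,G],
[-0.0178,-0.0085,0.0278,0.0001,0.0266,-0.0381,G],
[-0.0182,-0.0092,0.0274,0.0001,0.0266,-0.0381,G],
[-0.0185,-0.0099,0.0269,0.0001,0.0266,-0.0381,G],
[-0.0188,-0.0106,0.0264,0.0001,0.0266,-0.0381,G],
```

>>> servo_tool(
  series=[
    [0.0207, 0.018, -0.027, 0, 0, 0, 0.5],
    [0.0207, 0.018, -0.027, 0, 0, 0, 0.5],
    [0.0207, 0.018, -0.027, 0, 0, 0, 0.5],
    [0.0207, 0.018, -0.027, 0, 0, 0, 0.5],
    [0.0207, 0.018, -0.027, 0, 0, 0, 0.5],
    [0, 0.0374, 0.0262, 0, 0, 0, 0.5],
    [0, 0.0374, 0.0262, 0, 0, 0, 0.5],
    [0, 0.0374, 0.0262, 0, 0, 0, 0.5],
    [0, 0.0374, 0.0262, 0, 0, 0, 0.5],
    [0, 0.0374, 0.0262, 0, 0, 0, 0.5],
    [0, 0.0374, 0.0262, 0, 0, 0, 0.5],
    [0, 0.0374, 0.0262, 0, 0, 0, 0.5],
    [0, 0, 0, 0, 0, 0, 0.5],
  ],
)

```text
clock: 18.42
tcp_pos: [0.4276, 0.1421, 0.3688]
ee_rot: [-0.003, -0.003, 0.953, 0.302]
wrist_force: [0.3, -0.1, -0.5]
grip_width: 0.0425
grasp_force: 0.0
```

>>> servo_tool(
  series=[
    [-0.017, -0.007, 0.029, 0, 0.0266, -0.038, 0.5],
    [-0.0173, -0.008, 0.0283, 0, 0.0266, -0.038, 0.5],
    [-0.0178, -0.0085, 0.0278, 0, 0.0266, -0.038, 0.5],
    [-0.018, -0.009, 0.0274, 0, 0.0266, -0.038, 0.5],
    [-0.0185, -0.01, 0.027, 0, 0.0266, -0.038, 0.5],
    [-0.0188, -0.0106, 0.0264, 0, 0.0266, -0.038, 0.5],
    [0, 0, 0, 0, 0, 0, 0.5],
  ],
)

```text
clock: 19.3
tcp_pos: [0.5299, 0.2035, 0.2005]
ee_rot: [-0.045, -0.133, 0.944, 0.299]
wrist_force: [-0.7, 0.0, 0.6]
grip_width: 0.0423
grasp_force: 0.0
```

```bash
python3 - <<'E'
from h import *
import pickle
o=get_obs(); a=snapshot("wrist"); cv2.imwrite("pics/w5.png",a); pickle.dump(o,open("w5.pkl","wb"))
print(o["tcp_pos"].round(4),o["joints"].round(2),o["clock"],o["grip_width"])
W=cam("wrist",o); u=proj(W,[.5117,.2701,.1055])[0]; print(u)
w4=cv2.imread("pics/w4.png"); s4=cv2.imread("pics/s4.png")
x0,y0=int(u[0])-55,max(0,int(u[1])-50); print(x0,y0)
A=cv2.resize(a[y0:y0+100,x0:x0+110],(660,600),interpolation=cv2.INTER_CUBIC)
B=cv2.resize(s4[190:260,290:345],(140,178),interpolation=cv2.INTER_CUBIC)
C=cv2.resize(w4[60:260,260:460],(140,140)); D=cv2.resize(a,(140,88))
col=np.zeros((600,140,3),np.uint8); col[:178]=B; col[185:325]=C; col[330:418]=D
cv2.imwrite("pics/k5.png",np.hstack([A,col]))
E
```

```text
[0.5299 0.2035 0.2005] [-0.1   0.47  1.67  0.58  1.31 -2.19] 19.3 0.04230849245292223
[317.67134677 203.20522907]
262 153
```

View pics/k5.png

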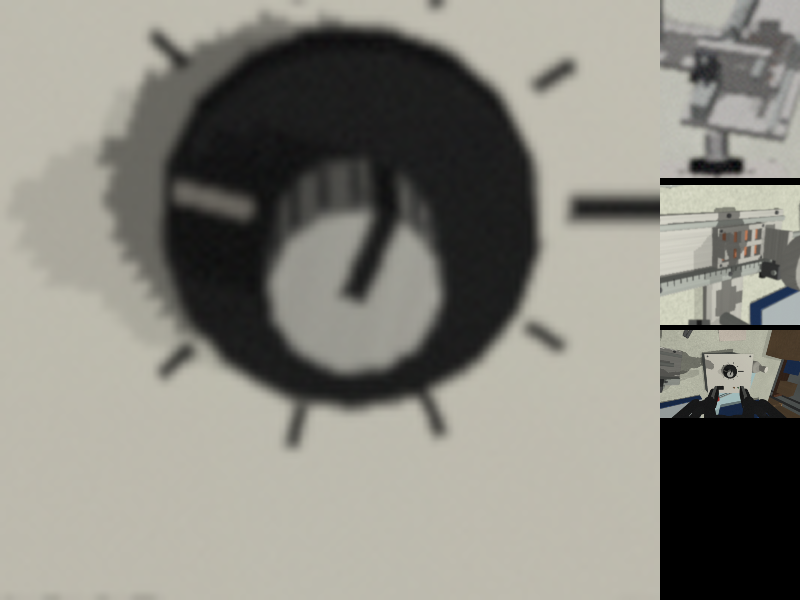

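The knob close-up (6x crop, offset (262,153)) shows the top-face centre at (355,292) and the line from (352,296) to the rim at (386,207). The long mark runs (570,208)→(660,208) and the ring mark (175,192)→(253,209). The insets show the flag down and the cassette up against it. Next I compute the turn and the lateral correction.

```bash
cat > kn.py <<'E'
from h import *
def onplane(C,uv,P,n):
    K,D,Rw,e=C; s=cv2.undistortPoints(np.array(uv,float).reshape(-1,1,2),K,D)[:,0]; d=np.c_[s,np.ones(len(s))]@Rw.T
    return e+d*(((P-e)@n)/(d@n))[:,None]
a=np.array([.159,-.551,.819]); a/=np.linalg.norm(a); P0=np.array([.5117,.2701,.1055])
E
python3 - <<'E'
from kn import *
import pickle
o=pickle.load(open("w5.pkl","rb")); C=cam("wrist",o); Rt=quat(o["ee_rot"]).as_matrix()
px=lambda l:np.array(l)/6+[262,153]
loc=lambda Q:((Q-o["tcp_pos"])@Rt)*1e3
c,l0,l1=loc(onplane(C,px([[355,292],[352,296],[386,207]]),P0,a)); m=loc(onplane(C,px([[570,208],[660,208]]),P0-.034*a,a)); r=loc(onplane(C,px([[175,192],[253,209],[352,215]]),P0-.022*a,a))
print("top centre tool",c.round(1),"line",l0.round(1),l1.round(1)); print("marks",m.round(1),"ring",r.round(1))
ang=lambda v:np.arctan2(v[1],v[0])
print("axis in tool",(Rt.T@a).round(3)); up=ang(m[1]-m[0]); print("ang up from centre",ang(m[1]-c),up,"line",ang(l1-l0),"centre-rim",ang(l1-c),"ring",ang(r[0]-r[1]))
E
```

```text
top centre tool [ -0.3   4.2 117.5] line [ -0.8   3.8 117.5] [ 10.1   7.7 117.5]
marks [[ -0.6  32.9 151.5]
 [ -0.6  44.8 151.6]] ring [[  5.2 -18.1 139.4]
 [  3.   -8.3 139.4]
 [  2.2   4.1 139.5]]
axis in tool [ 0.004  0.002 -1.   ]
ang up from centre 1.5793237792518573 1.5709194064573744 line 0.34117864302007556 centre-rim 0.326389675257113 ring -1.3463187125846219
```

Turn needed is +1.23 rad about tool z. I'll align by +4.2 mm in tool y, advance, and check the force before closing.

>>> servo_tool(
  force=25,
  series=[
    [-0.0005, 0.0042, 0, 0.002, -0.004, 0, 0.5],
    [0, 0, 0.022, 0, 0, 0, 0.5],
    [0, 0, 0.022, 0, 0, 0, 0.5],
    [0, 0, 0.022, 0, 0, 0, 0.5],
    [0, 0, 0.015, 0, 0, 0, 0.5],
    [0, 0, 0.01, 0, 0, 0, 0.5],
    [0, 0, 0.008, 0, 0, 0, 0.5],
    [0, 0, 0.007, 0, 0, 0, 0.5],
    [0, 0, 0, 0, 0, 0, 0.5],
  ],
)

```text
clock: 20.48
tcp_pos: [0.5131, 0.2661, 0.1191]
ee_rot: [-0.04, -0.133, 0.944, 0.298]
wrist_force: [-0.1, -0.6, -0.4]
grip_width: 0.0429
grasp_force: 0.0
```

>>> servo_tool(
  series=[
    [0, 0, 0, 0, 0, 0, 0.3],
    [0, 0, 0, 0, 0, 0, 0.1],
    [0, 0, 0, 0, 0, 0, 0],
    [0, 0, 0, 0, 0, 0, 0],
    [0, 0, 0, 0, 0, 0, 0],
  ],
)

```text
clock: 21.1
tcp_pos: [0.5143, 0.264, 0.1187]
ee_rot: [-0.039, -0.133, 0.945, 0.296]
wrist_force: [0.3, -7.5, -3.3]
grip_width: 0.0187
grasp_force: 24.3
```

```bash
python3 - <<'E'
from h import *
import pickle
o=get_obs(); o5=pickle.load(open("w5.pkl","rb")); Rt=quat(o5["ee_rot"]).as_matrix()
print(((o["tcp_pos"]-o5["tcp_pos"])@Rt*1e3).round(1), R.from_matrix(Rt.T@quat(o["ee_rot"]).as_matrix()).as_rotvec().round(4),o["wrist_force"].round(1),o["ft_torque"].round(2),o["grip_width"],o["grasp_force"],o["joints"].round(2))
E
```

```text
[ -2.2   4.  102.9] [ 0.0074 -0.0094 -0.0035] [ 0.3 -7.5 -3.3] [-1.51 -0.27  0.15] 0.01866447175057109 24.335536658763885 [ 0.01  0.57  1.76  0.66  1.1  -2.24]
```

The grip is off-centre, with an 8 N side load and about 1.9 mm error in x. I'll reopen, recentre and close again.

>>> servo_tool(
  force=25,
  series=[
    [0, 0, 0, 0, 0, 0, 0.4],
    [0, 0, 0, 0, 0, 0, 0.4],
    [0.0018, -0.0018, 0.003, -0.007, 0.009, 0.0035, 0.4],
    [0, 0, 0, 0, 0, 0, 0.4],
    [0, 0, 0, 0, 0, 0, 0.15],
    [0, 0, 0, 0, 0, 0, 0],
    [0, 0, 0, 0, 0, 0, 0],
    [0, 0, 0, 0, 0, 0, 0],
  ],
)

```text
clock: 22.1
tcp_pos: [0.5117, 0.2652, 0.1156]
ee_rot: [-0.045, -0.133, 0.944, 0.3]
wrist_force: [0.6, -4.4, -2.2]
grip_width: 0.0187
grasp_force: 24.6
```

```bash
python3 - <<'E'
from h import *
import pickle
o=get_obs(); o5=pickle.load(open("w5.pkl","rb")); Rt=quat(o5["ee_rot"]).as_matrix()
print(((o["tcp_pos"]-o5["tcp_pos"])@Rt*1e3).round(1), R.from_matrix(Rt.T@quat(o["ee_rot"]).as_matrix()).as_rotvec().round(4),"F tool",(o["wrist_force"]@Rt).round(1),o["ft_torque"].round(2),o["grip_width"],o["grasp_force"])
E
```

```text
[  0.    3.7 106.5] [-0.0025  0.0005  0.0004] F tool [ 0.7 -4.9 -0.7] [-1.22 -0.19  0.08] 0.01874018649243416 24.564570486545563
```

>>> servo_tool(
  series=[
    [0, -0.001, 0, 0, 0, 0, 0],
    [0, 0, 0, 0, 0, 0.1025, 0],
    [0, 0, 0, 0, 0, 0.1025, 0],
    [0, 0, 0, 0, 0, 0.1025, 0],
    [0, 0, 0, 0, 0, 0.1025, 0],
    [0, 0, 0, 0, 0, 0.1025, 0],
    [0, 0, 0, 0, 0, 0.1025, 0],
    [0, 0, 0, 0, 0, 0.1025, 0],
    [0, 0, 0, 0, 0, 0.1025, 0],
    [0, 0, 0, 0, 0, 0.1025, 0],
    [0, 0, 0, 0, 0, 0.1025, 0],
    [0, 0, 0, 0, 0, 0.1025, 0],
    [0, 0, 0, 0, 0, 0.1025, 0],
    [0, 0, 0, 0, 0, 0, 0],
  ],
)

```text
clock: 23.85
tcp_pos: [0.5117, 0.2649, 0.1153]
ee_rot: [-0.21, 0.436, 0.847, 0.219]
wrist_force: [-0.1, -4.1, -0.8]
grip_width: 0.0187
grasp_force: 24.6
```

```bash
python3 - <<'E'
from h import *
import pickle
o=get_obs(); o5=pickle.load(open("w5.pkl","rb")); Rt=quat(o5["ee_rot"]).as_matrix()
print(((o["tcp_pos"]-o5["tcp_pos"])@Rt*1e3).round(1), R.from_matrix(Rt.T@quat(o["ee_rot"]).as_matrix()).as_rotvec().round(4),"F tool",(o["wrist_force"]@Rt).round(1),o["ft_torque"].round(2),o["grip_width"],o["grasp_force"],o["joints"].round(2))
E
```

```text
[  0.    3.3 106.5] [-0.0029  0.0028  1.2297] F tool [ 1.3 -3.6 -1.6] [-0.8  -0.13  0.09] 0.018679984851873423 24.616486430168152 [ 0.01  0.58  1.76  0.67  1.11 -1.01]
```

>>> servo_tool(
  series=[
    [0, 0, 0, 0, 0, 0, 0.3],
    [0, 0, 0, 0, 0, 0, 0.5],
    [0, 0, 0, 0, 0, 0, 0.5],
    [0, 0, -0.0175, 0, 0, 0, 0.5],
    [0, 0, -0.0175, 0, 0, 0, 0.5],
    [0, 0, -0.0175, 0, 0, 0, 0.5],
    [0, 0, -0.0175, 0, 0, 0, 0.5],
    [0, 0, -0.0175, 0, 0, 0, 0.5],
    [0, 0, -0.019, 0, 0, 0, 0.5],
    [0, 0, 0, 0, 0, -0.1538, 0.5],
    [0, 0, 0, 0, 0, -0.1538, 0.5],
    [0, 0, 0, 0, 0, -0.1538, 0.5],
    [0, 0, 0, 0, 0, -0.1538, 0.5],
    [0, 0, 0, 0, 0, -0.1538, 0.5],
    [0, 0, 0, 0, 0, -0.1538, 0.5],
    [0, 0, 0, 0, 0, -0.1538, 0.5],
    [0, 0, 0, 0, 0, -0.1538, 0.5],
    [0, 0, 0, 0, 0, 0, 0.5],
  ],
)

```text
clock: 26.1
tcp_pos: [0.5295, 0.2055, 0.2026]
ee_rot: [-0.045, -0.132, 0.944, 0.3]
wrist_force: [-0.5, 0.8, -0.5]
grip_width: 0.0428
grasp_force: 0.0
```

```bash
python3 - <<'E'
from kn import *
import pickle
o=get_obs(); im=snapshot("wrist"); cv2.imwrite("pics/w6.png",im); C=cam("wrist",o)
o5=pickle.load(open("w5.pkl","rb")); R5=quat(o5["ee_rot"]).as_matrix(); C5=cam("wrist",o5)
# rectify both pictures onto knob-top plane / ring plane, in w5 tool axes about top centre
Pc=o5["tcp_pos"]+R5@[-.0003,.0042,.1175]
def rect(I,C,h,n=241,s=.0003):
    g=(np.arange(n)-n//2)*s; X,Y=np.meshgrid(g,g)   # X: tool y (right), Y: -tool x (down)
    Q=Pc-h*a+(-Y[...,None])*R5[:,0]+X[...,None]*R5[:,1]
    uv=proj(C,Q.reshape(-1,3)).reshape(n,n,2).astype(np.float32)
    return cv2.cvtColor(cv2.remap(I,uv[...,0],uv[...,1],cv2.INTER_CUBIC),cv2.COLOR_BGR2GRAY)
i5=cv2.imread("pics/w5.png")
def line(G,s=.0003):
    n=len(G)//2; ys,xs=np.mgrid[-n:n+1,-n:n+1]*s; r=np.hypot(xs,ys); 
    m=(r<.0085)&(G<90)
    x,y=xs[m],-ys[m]; v=np.array([y.mean(),x.mean()]); V=np.linalg.svd(np.c_[y-y.mean(),x-x.mean()],full_matrices=False)[2][0]; V*=np.sign(V@v) or 1
    return m.sum(),(v*1e3).round(2),np.arctan2(V[1],V[0]).round(3),np.arctan2(v[1],v[0]).round(3)
def ring(G,s=.0003):
    n=len(G)//2; ys,xs=np.mgrid[-n:n+1,-n:n+1]*s; r=np.hypot(xs,ys); m=(r>.014)&(r<.0225)&(G>85)&(xs<0)&(abs(ys)<.012)
    return m.sum(),np.arctan2(xs[m].mean(),-ys[m].mean()).round(3)
def mark(G,s=.0003):
    n=len(G)//2; ys,xs=np.mgrid[-n:n+1,-n:n+1]*s; m=(xs>.029)&(xs<.036)&(abs(ys)<.006)&(G<90)
    return m.sum(),np.arctan2(xs[m].mean(),-ys[m].mean()).round(3)
for I,c in((i5,C5),(im,C)): print(line(rect(I,c,0)),"ring",ring(rect(I,c,.022)),"mark",mark(rect(I,c,.034)))
G=rect(im,C,0); print(G[80:162:4,80:162:3]//10)
print(o["tcp_pos"],o["clock"])
E
```

```text
(np.int64(277), array([3.89, 1.08]), np.float64(0.382), np.float64(0.272)) ring (np.int64(212), np.float64(-1.494)) mark (np.int64(182), np.float64(1.566))
(np.int64(296), array([0.05, 3.73]), np.float64(1.595), np.float64(1.557)) ring (np.int64(220), np.float64(-1.531)) mark (np.int64(205), np.float64(1.562))
[[ 3  2  1  2  4  4  5  7  6  5  6  7  7  6  6  8  8  6  6  8  7  4  3  2
   2  2  2  2]
 [ 6  2  2  3  5  5  5  7  7  5  6  8  8  8  8  9  9  7  6  8  8  5  4  3
   2  2  2  2]
 [ 5  2  2  3  5  5  6  7  9 10 12 13 13 13 13 13 13 11  9  9  8  6  5  4
   3  3  2  2]
 [ 2  1  2  4  6  6  8 11 13 14 15 15 15 15 15 15 15 15 14 12 10  7  6  4
   3  2  2  3]
 [ 1  2  2  4  7 10 13 14 15 15 15 15 15 15 15 15 15 15 15 15 14 11  8  5
   3  2  2  2]
 [ 1  2  3  5  9 13 14 15 15 15 15 15 15 15 15 15 15 15 15 15 15 15 12  7
   3  2  3  3]
 [ 1  2  4  8 13 14 15 15 15 15 15 15 15 15 15 15 15 15 15 15 15 15 14  9
   4  2  2  3]
 [ 1  2  6 12 15 15 15 15 15 15 15 15 15 15 15 15 15 15 15 15 15 15 15 12
   6  3  2  2]
 [ 2  3  8 14 15 15 15 15 15 15 15 15 14 13 13 13 13 14 14 14 14 14 14 13
  
[... 421 characters left out ...]
 15 15 15 15 15 14 10
   4  2  2  2]
 [ 2  2  2  6 12 14 15 15 15 15 15 15 15 15 15 15 15 15 15 15 15 14 10  6
   3  2  2  2]
 [ 2  2  2  3  8 12 14 15 15 15 15 15 15 15 15 15 15 15 15 15 14 10  5  3
   2  2  2  2]
 [ 2  2  3  2  4  6 10 13 14 15 15 15 15 15 15 15 15 15 15 14 12  6  3  2
   2  2  3  3]
 [ 2  2  2  2  2  2  4  7 10 13 14 14 14 14 14 14 13 12 10  6  4  3  2  2
   2  2  2  3]
 [ 4  3  2  2  2  2  2  3  4  6  8  8  8  8  9  9  7  5  3  2  2  2  2  2
   3  3  6 10]
 [11  7  4  2  2  2  2  2  2  2  3  3  3  3  3  3  3  2  2  2  2  2  2  3
   6  9 13 17]
 [18 15 11  7  5  3  3  2  3  2  2  2  2  2  2  2  2  2  3  3  4  4  5  8
  13 17 18 18]]
[0.52953906 0.20553634 0.20264354] 26.1
```

```bash
python3 - <<'E'
from kn import *
import pickle
o=get_obs(); im=cv2.imread("pics/w6.png"); C=cam("wrist",o)
o5=pickle.load(open("w5.pkl","rb")); R5=quat(o5["ee_rot"]).as_matrix(); C5=cam("wrist",o5); i5=cv2.imread("pics/w5.png")
Pc=o5["tcp_pos"]+R5@[-.0003,.0042,.1175]
def polar(I,C,h,r,t,off):
    T,Rr=np.meshgrid(t,r); Q=Pc+R5@off-h*a+(Rr*np.cos(T))[...,None]*R5[:,0]+(Rr*np.sin(T))[...,None]*R5[:,1]
    uv=proj(C,Q.reshape(-1,3)).reshape(*T.shape,2).astype(np.float32)
    return cv2.cvtColor(cv2.remap(I,uv[...,0],uv[...,1],cv2.INTER_CUBIC),cv2.COLOR_BGR2GRAY).mean(0)
def ctr(p,t,sg):
    w=np.clip(sg*(p-np.median(p))-15,0,None); return (w*t).sum()/w.sum()
off=np.zeros(3)
tr=np.linspace(-1.9,-1.1,161)
# scale marks as reference for residual camera shift
for I,c in((i5,C5),(im,C)):
    out=[]
    for r0,r1 in((.013,.016),(.017,.020)): out.append(ctr(polar(I,c,.022,np.linspace(r0,r1,12),tr,off),tr,1))
    tm=np.linspace(1.4,1.75,121); out.append(ctr(polar(I,c,.034,np.linspace(.03,.038,12),tm,off),tm,-1))
    # short marks at other angles, panel plane
    p=polar(I,c,.034,np.linspace(.0285,.0315,8),np.linspace(-3.1416,3.1416,1257),off)
    t=np.linspace(-3.1416,3.1416,1257); b=cv2.morphologyEx(p.reshape(1,-1),cv2.MORPH_BLACKHAT,np.ones((1,61)))[0]
    pk=[round(t[i],3) for i in range(5,1252) if b[i]>40 and b[i]==b[max(0,i-40):i+41].max()]
    print(np.round(out,3),pk)
E
```

```text
[-1.307 -1.305  1.566] [np.float64(-2.901), np.float64(-2.301), np.float64(-0.84), np.float64(-0.24), np.float64(0.355), np.float64(0.96), np.float64(1.566), np.float64(2.176), np.float64(2.781)]
[-1.305 -1.304  1.567] [np.float64(-2.896), np.float64(-2.301), np.float64(-0.84), np.float64(-0.24), np.float64(0.355), np.float64(0.96), np.float64(1.561), np.float64(2.176), np.float64(2.786)]
```

The ring is unchanged (-1.306 → -1.305), and the line is at about 1.58 against the mark at 1.566. One last numeric check of the cassette's seat before handing in.

```bash
python3 - <<'E'
from st import *
import pickle
x=np.array([.532,-.0438,.010]); o=pickle.load(open("w4.pkl","rb"))
for n,ob in(("w4",o),("w6",get_obs())):
    im=cv2.imread(f"pics/{n}.png"); C=cam("wrist",ob)
    loc=[[i,j,24] for i,j in((-30,30),(30,30),(30,130),(-30,130))]
    print(n,proj(C,st(loc,x)).round(0).tolist())
    h=cv2.cvtColor(im,cv2.COLOR_BGR2HSV); m=cv2.inRange(h,(3,110,60),(15,255,255))
    N,_,s,c=cv2.connectedComponentsWithStats(m)
    for i in range(1,N):
        if s[i,4]>25 and 260<c[i,0]<480 and 60<c[i,1]<260: print(s[i,4],inv(onz(C,[c[i]],[.018])[0],x))
E
```

```text
w4 [[343.0, 127.0], [342.0, 184.0], [406.0, 170.0], [410.0, 120.0]]
39 [-19.3  93.1]
32 [-18.4  69.6]
26 [-21.1  46.2]
31 [ 6.2 93.5]
35 [ 7.4 70.5]
w6 [[-444.0, 56.0], [-424.0, 218.0], [-42.0, 224.0], [-35.0, 119.0]]
```

The window rows centre at about y = 81 mm, where 80 is the seated position, so the cassette is against the flag. Handing in.

```bash
python3 -c "
from plant import *
print(close_job())"
```

```text
the job is handed in; nothing more can be done
None
```

The job is handed in: the flag is down on its stop, the cassette is seated against it, and the inner knob points at the long mark with the outer ring unmoved. It took about 26 s of the 64 s allowed.

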